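# Hang the skewer holder on the braai rail

## Task

Hang the empty steel skewer holder on the steel rail: lift its hook over the rail's front lip, in the open stretch away from the small keeper strap, and lower it until it sits fully down on the lip. Then slide it along the rail, under the strap, until it is home against the end stop, and let go. Work gently, pushing on the rail only lightly (never 20 N), and leave the spice jars and the lighter as they are.

Things in the scene. Friction and masses are not known exactly. Their poses are not given: they have to be found in the camera images.
- holder_mid (a point): Centre of the skewer holder: open-topped empty steel box, 40 mm in x, 48 in y, 80 high, about 0.2 kg, upright on the counter at the start; the point is on its vertical middle line, 40 mm above its underside. z up, x towards its back, which carries the hook. Grasp it across y by its two plain sides, 40 to 60 mm above the underside.
- hook (a point): Middle of the hook's gap, at its bridge's underside: 23.5 mm in x from the holder's middle line, 67 mm above its underside; axes as the holder's. Hook 36 mm wide in y, centred: bridge 3 mm thick, tongue 4 mm thick hanging to 52 mm above the underside. In x from the middle line: back wall's outer face 20, gap 20 to 27, tongue 27 to 31 mm. Seated, the bridge rests on the lip's top.
- rack: Fixed steel rack with a rail 260 mm long. Origin on the counter under the rail's middle, at the NOMINAL front face of the lip; z up, x away from the robot, y along the rail to the left. Two posts stand behind the rail (x 38 to 52 mm, 154 high). The rail is clamped in slotted brackets and really sits up to 12 mm nearer or farther in x than nominal: not measured, feel or see it. Heights and y are true.
- lip (a point): NOMINAL middle of the lip's top edge (2 mm in x from the rack's origin, 150 mm up); the real one is up to 12 mm off in rack x. The lip is the top of the rail's upright front plate: 4 mm thick in x, reaching from 90 to 150 mm above the counter, all along the rail. The rail is stiff and does not give.
- channel (a point): NOMINAL middle of the floor of the open channel behind the lip (128 mm up); it moves with the lip. The channel is 11 mm wide in x, between the lip and a back wall 4 mm thick whose top is also 150 mm up. A plug fills its right end, rack y -130 to -124 mm, up to 150 mm.
- strap (a point): NOMINAL top middle of the keeper strap; it moves with the lip. It rises from the back wall and roofs the channel, not the lip: rack y +45 to +85 mm, x from 1 to 15 mm behind the lip's back face, underside 158, top 161 mm up. The hook can be lowered only clear of it: holder's middle at rack y -105 to +25 mm. A seated hook slides under it with 5 mm to spare.
- stop (a point): NOMINAL top of the end stop's right face (rack y +79 mm, 150 mm up), a block that fills the channel under the strap; it moves with the lip. The tongue's left edge meets it when the holder's middle is at rack y +61 mm: that is home.
- turntable: Round bamboo turntable, 220 mm across, 24 mm high, fixed, left of the rack; origin at the centre of its underside. It carries the three jars.
- jar0_mid (a point): Centre of a glass spice jar, 46 mm across, 85 mm high, standing loose on the turntable. Leave alone.
- jar1_mid (a point): Centre of a glass spice jar, 44 mm across, 95 mm high, standing loose on the turntable. Leave alone.
- jar2_mid (a point): Centre of a glass spice jar, 50 mm across, 75 mm high, standing loose on the turntable. Leave alone.
- lighter_mid (a point): Centre of a black plastic lighter lying on the counter in front of the rack, 92 x 24 x 12 mm, long along its x. Leave alone.
Not all that is in view belongs to the job. What is shaped like the part that bears holder_mid but orange is not meant.

How it is judged (in metres and radians):
On the way:
1. the hook is over the lip and fully down on it, bearing on the rail, in the open stretch right of the keeper strap (z of hook in the frame of rack between 0.146 and 0.1535 m and x of hook in the frame of rack between -0.016 and 0.022 m and angle between hook's own z axis and vertical below 0.14 rad and y of hook in the frame of rack between -0.112 and 0.033 m and contact force between rack and holder above 0.2 N), for 0.1 s.
At the end, for the whole second after the job is handed in: The holder hangs by its hook on the rail, bridge down on the lip (within 4 mm), upright within 8 degrees, its tongue against the end stop under the strap (within 5 mm), at rest and released (z of hook in the frame of rack between 0.146 and 0.1535 m and x of hook in the frame of rack between -0.016 and 0.022 m and angle between hook's own z axis and vertical below 0.14 rad and y of hook in the frame of rack between 0.056 and 0.066 m and linear speed of holder below 0.02 m/s and contact force between holder and the fingers below 0.1 N); the robot touches nothing.
It fails at once if the rack or rail is pushed with more than 20 N (contact force between rack and anything else above 20 N).
It fails at once if a jar is shifted by more than 20 mm or tipped (distance of any of jar0_mid, jar1_mid, jar2_mid from where it was at the start of the episode above 0.02 m or angle between any of jar0_mid, jar1_mid, jar2_mid's own z axis and vertical above 0.3 rad).
It fails at once if the lighter is shifted by more than 20 mm (distance of lighter_mid from where it was at the start of the episode above 0.02 m).
It also fails if it takes over 58 s, if anything falls off the work surface, if the arm or the gripper's body presses on something with over 40 N, if the wrist force passes 120 N, or if a joint passes its speed limit or range.

## Robot

A 6-joint arm with a two-finger parallel gripper is mounted at the origin on the work surface. World frame = base frame: x ahead of the robot, y to its left, z up, the work surface at z = 0. Lengths are in mm, angles in degrees, forces in N, time in s.
With the tool pointing down it reaches from about 425 to 950 mm from the base axis. Payload 3.5 kg.
Tool frame: the origin (TCP) lies midway between the tips of the shut fingers; the grasp point (between the pads) lies 19 mm behind it; z points along the fingers, y is the line along which they close (so a half turn about z gives the same grasp; the last joint's range is limited). The gripper opens to 85 mm and grips with 20 to 120 N. Pads are 22 mm wide; open, the fingers measure 114 mm over their backs; the gripper's body (76 mm by 85 mm) begins 54 mm behind the grasp point. The pads swing forward as they close: fully open they stand 13 mm farther back than shut.
Start: joints at [-80.214, 16.404, 90.338, -0, 73.258, -8.594], TCP at [212.868, -640.541, 231.325] pointing down, gripper open.
Joint ranges: [-158.93, 158.93], [-51.34, 127.21], [12.03, 142.37], [-87.48, 267.48], [13.55, 161.25], [-162.69, 162.69]. Speed limits (degrees/s): [159.86, 159.86, 180, 180, 180, 180].

## Interface

Orientations are given as [roll, pitch, yaw] about the fixed x, y, z axes, in that order (R = Rz(yaw) Ry(pitch) Rx(roll)).
In Python, from bench import state, grab_frame, camera_model, close_job gives the robot as it stands. The module is installed in compiled form; this text tells all that it offers.
- The arm moves only by the tool servo_tool, never from a script. Its argument "targets" is one flat list of numbers, 7 for each row, row after row: the opening, from 0 (shut) to 1 (fully open), then the shift along the tool's x, y, z in units of 1000 mm (1.0 is 1000 mm), then the turn, a rotation vector about the tool's x, y, z in units of 0.08 rad (1.0 is 0.08 rad). A call has 1 to 5 rows; each row shifts and turns the commanded pose from where the row before left it, along the tool's axes as they then stand; what a row does not reach is not made up. A row lasts 1/8 s, in which the tool goes at most 62.5 mm and 10.7 degrees, less where a joint would pass 70% of its speed; a pose out of reach is approached as far as the arm can. A call with a number of a shift or a turn outside -1 to 1 is refused whole. A call with a gripper value outside its range is refused whole. The fingers move at their own pace and stop on an object; the grip force is fixed at half the most. Time passes only in rows, so rows that do not move let the fingers close. It gives the time, the measured TCP pose, the force, the opening and the grip force at its end, in the units of the state.
- state(): the state, without advancing time (a new reading comes with each control period).
- grab_frame(name): name is "side" or "top"; returns the picture (400x640x3 uint8, blue, green, red); there is no depth.
- camera_model(name): a dict with "fov_y" (degrees; the focal length in pixels is half the picture's height over the tangent of half this angle, whatever the lens; pixels are square), "cx", "cy" (the principal point, pixels), "pose" (4x4, takes a point from camera to world coordinates). Camera axes: x right, y down, z forward; pixel columns grow to the right and rows downward; lengths in mm; the calibration is good to about 2 mm. A picture is of the moment at which its call begins. camera_model takes no time and is no camera call.
- close_job(): hands the job in; it is judged then, once.
The state is a dict: "clock": time; "joint_pos": joint angles; "joint_velocities": joint speeds; "joint_efforts": joint torques, N m; "tcp_pos": TCP position; "orientation": TCP orientation; "ft_force": force on the tool from outside, world axes, zero at the start; "ft_torque": the same for the moment, N m; "gripper_width": finger opening in mm; "gripper_force": force on a finger pad.
Only numpy, scipy, OpenCV 4.12 (cv2) and the standard library are available. Lean on these libraries where they do the work, as an engineer would, in place of code of your own. Each camera call takes 0.05 s, during which the arm holds its last target. There are 200 camera calls.

## Working session

There is one attempt and no reset: what is moved stays moved. The work goes in short steps, Python scripts to look and compute and a tool call to move; the robot and the scene stay as the last step left them, time stands still between calls to the robot, and variables do not carry over. Pictures are saved under pics/ and viewed, at most 10 in all, crops included, and the job is handed in when it is done.

Besides the shell and the picture viewer there is one more tool, called after ">>>" as name(argument=value, ...), one argument or row to a line, values as JSON. servo_tool: Moves the arm, as the interface text tells. Its arguments: {"type":"object","properties":{"targets":{"type":"array","items":{"type":"number","minimum":-1,"maximum":1}}},"required":["targets"]}

```bash
mkdir -p pics
python3 - <<'E'
from bench import *
import cv2
print(state())
for n in("side","top"):
    cv2.imwrite(f"pics/{n}0.png",grab_frame(n)); print(n,camera_model(n))
E
```

```text
{'clock': 0.0, 'joint_pos': array([-8.02124122e+01,  1.64510860e+01,  9.04239200e+01,  1.73775200e-03,
        7.32555503e+01, -8.59424230e+00]), 'joint_velocities': array([ 0.08746356, -0.01962671, -0.01854633, -0.02175943,  0.05330015,
        0.06303823]), 'joint_efforts': array([ 1.09712008e-03, -4.05976617e+01, -2.92625231e+01, -8.77798766e-05,
        5.73535784e-03,  1.31559131e-05]), 'tcp_pos': array([ 212.78446839, -639.89788852,  229.96404294]), 'orientation': array([-1.79871158e+02, -2.11540328e-02,  1.83813038e+01]), 'ft_force': array([-0.76335461,  0.21061911,  0.0470313 ]), 'ft_torque': array([-0.02497442, -0.01740494, -0.04660386]), 'gripper_force': 0.0, 'gripper_width': 85.36286750212601}
side {'fov_y': 50.310886165130896, 'cx': 321.8797148745538, 'cy': 199.29857962025372, 'pose': array([[ 9.76216370e-01, -1.29744453e-01,  1.73689308e-01,
         3.34061816e+02],
       [-2.15494945e-01, -4.92986137e-01,  8.42927398e-01,
        -6.87189773e+02],
       [-2.37387336e-02, -8.60308692e-01, -5.09220411e-01,
         5.74364206e+02],
       [ 0.00000000e+00,  0.00000000e+00,  0.00000000e+00,
         1.00000000e+00]])}
top {'fov_y': 46.37527814850688, 'cx': 325.57483965789174, 'cy': 202.00060050336992, 'pose': array([[ 2.72386819e-02, -9.83148088e-01,  1.80770274e-01,
         2.95864390e+02],
       [-9.99582050e-01, -2.50364680e-02,  1.44533824e-02,
         9.47709747e+01],
       [-9.68396607e-03, -1.81088412e-01, -9.83419141e-01,
         1.23578747e+03],
       [ 0.00000000e+00,  0.00000000e+00,  0.00000000e+00,
         1.00000000e+00]])}
```

View pics/side0.png

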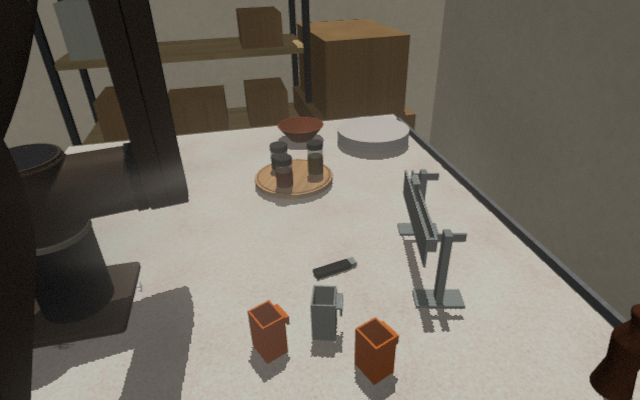

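View pics/top0.png

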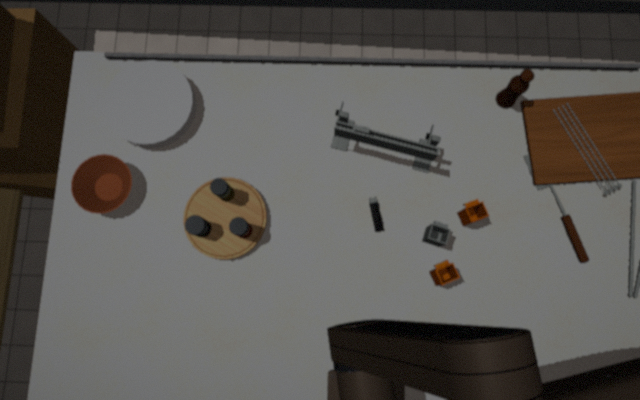

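Run:
```python
import cv2
s=cv2.imread("pics/side0.png");t=cv2.imread("pics/top0.png")
def c(im,x,y,w,h,k): return cv2.convertScaleAbs(cv2.resize(im[y:y+h,x:x+w],None,fx=k,fy=k,interpolation=cv2.INTER_CUBIC),alpha=1.4)
cv2.imwrite("pics/c1.png",c(s,295,160,180,190,3)) 
import numpy as np
cv2.imwrite("pics/c2.png",c(t,325,95,160,150,4)[:600,:800])
```

```text
(no output)
```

View pics/c1.png

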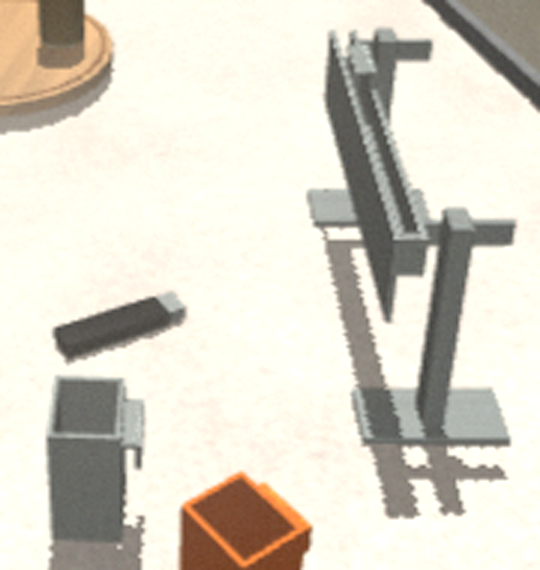

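View pics/c2.png

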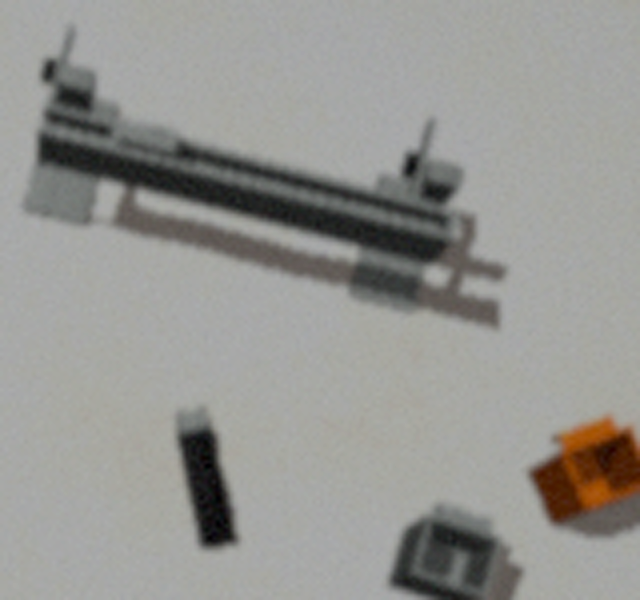

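```bash
cat > h.py <<'E'
import numpy as np
from bench import *
def ray(n,p,z):
    m=camera_model(n);f=200/np.tan(np.radians(m['fov_y']/2));T=m['pose']
    d=T[:3,:3]@np.array([(p[0]-m['cx'])/f,(p[1]-m['cy'])/f,1]);o=T[:3,3]
    return (o+d*(z-o[2])/d[2]).round(1)
def proj(n,P):
    m=camera_model(n);f=200/np.tan(np.radians(m['fov_y']/2));T=m['pose']
    c=T[:3,:3].T@(np.array(P)-T[:3,3]);return np.array([m['cx']+f*c[0]/c[2],m['cy']+f*c[1]/c[2]]).round(1)
E
python3 - <<'E'
from h import *
S=lambda u,v,z:ray('side',(295+u/3-.33,160+v/3-.33),z)
T=lambda u,v,z:ray('top',(325+u/4-.37,95+v/4-.37),z)
print('holder top side',[S(*p,80) for p in((56,378),(124,379),(122,438),(49,438))],'bottom',S(52,539,0),S(122,541,0))
print('top',[T(*p,80) for p in((418,515),(500,540))])
print('lip side',S(332,33,150),S(395,240,150),'bot',S(389,320,90))
print('lip top',T(42,133,150),T(448,232,150))
print('feet: right side cam',[S(*p,0) for p in((355,392),(498,388),(508,440),(363,442))])
print('posts top side',S(443,212,154),S(470,212,154))
E
```

```text
holder top side [array([ 426.5, -146.5,   80. ]), array([ 463.7, -156.6,   80. ]), array([ 451.5, -200.9,   80. ]), array([ 413.6, -191.6,   80. ])] bottom [ 412.7 -189.5    0. ] [ 451.  -200.3    0. ]
top [array([ 460.8, -147.6,   80. ]), array([ 446.4, -198.2,   80. ])]
lip side [681.8  88.7 150. ] [ 619.2 -158.4  150. ] bot [ 623.1 -155.8   90. ]
lip top [679.5  92.5 150. ] [ 623.  -153.1  150. ]
feet: right side cam [array([ 626. , -118.4,    0. ]), array([ 716.2, -136.9,    0. ]), array([ 699.7, -180.4,    0. ]), array([ 613.3, -160.9,    0. ])]
posts top side [ 654.  -145.2  154. ] [ 668.7 -149.   154. ]
```

```bash
cat >> h.py <<'E'
from scipy.spatial.transform import Rotation as R
def plan(tgt,yaw,n,g=1.0):
    s=state();p=s['tcp_pos'];y0=R.from_euler('xyz',s['orientation'],degrees=True)
    R0=R.from_euler('xyz',[180,0,s['orientation'][2]],degrees=True);R1=R.from_euler('xyz',[180,0,yaw],degrees=True)
    w=(R0.inv()*R1).as_rotvec()/n; d=(np.array(tgt)-p)/n
    Rc=R0
    print('tcp',p.round(1),s['orientation'].round(2),'F',s['ft_force'].round(1),s['clock'])
    for i in range(n):
        t=Rc.inv().apply(d)/1000
        print([g]+[round(float(v),4) for v in t]+[round(float(v),3) for v in w/.08]); Rc=Rc*R.from_rotvec(w)
E
python3 -c "
from h import *
plan([438.5,-172.8,145],-15,10)"
```

```text
tcp [ 212.8 -640.   230. ] [-1.7988e+02 -2.0000e-02  1.8380e+01] F [ 0.6  0.9 -0.5] 0.1
[1.0, 0.0362, -0.0372, 0.0085, 0.0, -0.0, 0.728]
[1.0, 0.0339, -0.0393, 0.0085, 0.0, -0.0, 0.728]
[1.0, 0.0316, -0.0412, 0.0085, 0.0, -0.0, 0.728]
[1.0, 0.0291, -0.0429, 0.0085, 0.0, -0.0, 0.728]
[1.0, 0.0266, -0.0446, 0.0085, 0.0, -0.0, 0.728]
[1.0, 0.0239, -0.046, 0.0085, 0.0, -0.0, 0.728]
[1.0, 0.0212, -0.0473, 0.0085, 0.0, -0.0, 0.728]
[1.0, 0.0184, -0.0485, 0.0085, 0.0, -0.0, 0.728]
[1.0, 0.0156, -0.0495, 0.0085, 0.0, -0.0, 0.728]
[1.0, 0.0127, -0.0503, 0.0085, 0.0, -0.0, 0.728]
```

>>> servo_tool(
  targets=[1,0.036,-0.037,0.0085,0,0,0.728,1,0.034,-0.039,0.0085,0,0,0.728,1,0.0315,-0.041,0.0085,0,0,0.728,1,0.029,-0.043,0.0085,0,0,0.728,1,0.0265,-0.0445,0.0085,0,0,0.728],
)

```text
clock: 0.72
tcp_pos: [325.9, -405.8, 188.1]
orientation: [-180.0, 0.0, 1.6]
ft_force: [0.9, -0.6, -1.3]
gripper_width: 85.3
gripper_force: 0.0
```

>>> servo_tool(
  targets=[1,0.024,-0.046,0.0085,0,0,0.728,1,0.021,-0.0475,0.0085,0,0,0.728,1,0.0185,-0.0485,0.0085,0,0,0.728,1,0.0155,-0.0495,0.0085,0,0,0.728,1,0.0125,-0.0505,0.0085,0,0,0.728],
)

```text
clock: 1.35
tcp_pos: [438.4, -172.0, 145.9]
orientation: [-180.0, 0.0, -15.1]
ft_force: [0.8, -0.5, 0.4]
gripper_width: 85.2
gripper_force: 0.0
```

>>> servo_tool(
  targets=[1,0,0,0,0,0,0],
)

```text
clock: 1.48
tcp_pos: [438.0, -170.3, 145.0]
orientation: [-179.9, 0.2, -14.7]
ft_force: [0.3, -0.2, -0.5]
gripper_width: 85.7
gripper_force: 0.0
```

```bash
python3 -c "
from h import *
plan([438.5,-172.8,31],-15,5)"
```

```text
tcp [ 438.  -170.3  145. ] [-1.7992e+02  1.5000e-01 -1.4690e+01] F [ 0.3 -0.2 -0.5] 1.475
[1.0, 0.0002, 0.0005, 0.0228, -0.0, -0.0, 0.013]
[1.0, 0.0002, 0.0005, 0.0228, -0.0, -0.0, 0.013]
[1.0, 0.0002, 0.0005, 0.0228, -0.0, -0.0, 0.013]
[1.0, 0.0002, 0.0005, 0.0228, -0.0, -0.0, 0.013]
[1.0, 0.0002, 0.0005, 0.0228, -0.0, -0.0, 0.013]
```

>>> servo_tool(
  targets=[1,0,0.001,0.023,0,0,0,1,0,0,0.023,0,0,0,1,0,0,0.023,0,0,0,1,0,0,0.023,0,0,0,1,0,0,0.022,0,0,0],
)

```text
clock: 2.1
tcp_pos: [437.5, -175.6, 31.6]
orientation: [180.0, 0.0, -15.0]
ft_force: [0.3, -0.9, -0.6]
gripper_width: 85.4
gripper_force: 0.0
```

Run:
```python
from h import *
import cv2
print(state()['tcp_pos'])
im=grab_frame('side')[250:370,230:410]
cv2.imwrite('pics/g1.png',cv2.convertScaleAbs(cv2.resize(im,None,fx=4,fy=4,interpolation=cv2.INTER_CUBIC),alpha=1.3))
```

```text
[ 437.47855409 -175.63350488   31.62736018]
```

View pics/g1.png

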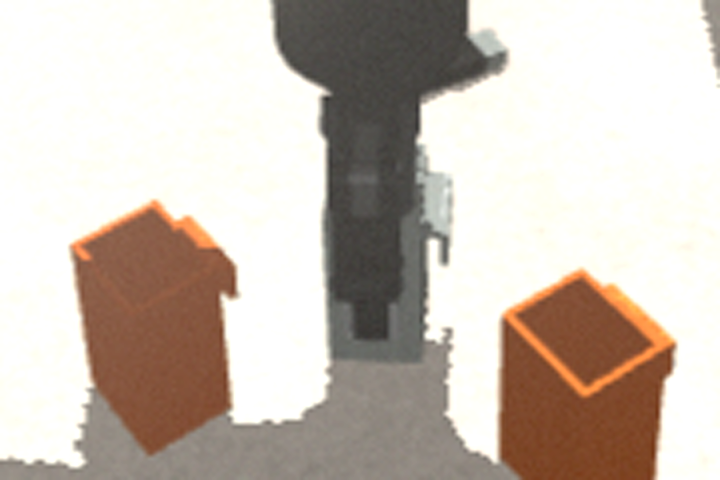

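The near finger (crop x≈370) stands centred over the grey holder's near side (x 330–422), clear of both orange boxes. Closing.

>>> servo_tool(
  targets=[0,0,0,0,0,0,0,0,0,0,0,0,0,0,0,0,0,0,0,0,0,0,0,0,0,0,0,0,0,0,0,0,0,0,0],
)

```text
clock: 2.78
tcp_pos: [438.8, -175.5, 33.7]
orientation: [179.9, -0.1, -15.0]
ft_force: [-0.7, -0.5, 5.6]
gripper_width: 47.5
gripper_force: 62.5
```

>>> servo_tool(
  targets=[0,0,0,0,0,0,0,0,0,0,0,0,0,0,0,0,0,0,0,0,0],
)

```text
clock: 3.15
tcp_pos: [438.8, -175.5, 33.7]
orientation: [179.9, -0.1, -15.0]
ft_force: [-0.2, -1.1, 6.6]
gripper_width: 47.3
gripper_force: 62.5
```

>>> servo_tool(
  targets=[0,0,0,-0.012,0,0,0,0,0,0,-0.02,0,0,0,0,0,0,-0.02,0,0,0,0,0,0,-0.02,0,0,0,0,0,0,-0.016,0,0,0],
)

```text
clock: 3.78
tcp_pos: [437.4, -174.2, 120.9]
orientation: [-180.0, 0.0, -15.0]
ft_force: [0.7, 0.4, -2.5]
gripper_width: 47.6
gripper_force: 62.1
```

```bash
python3 -c "
from h import *
plan([605,-26.6,121.7],-13.6,5,0)"
```

```text
tcp [ 437.4 -174.2  120.9] [-1.7999e+02  4.0000e-02 -1.4980e+01] F [ 0.7  0.4 -2.5] 3.775
[0, 0.0248, -0.0372, -0.0002, -0.0, 0.0, -0.06]
[0, 0.0249, -0.0371, -0.0002, -0.0, 0.0, -0.06]
[0, 0.0251, -0.0369, -0.0002, -0.0, 0.0, -0.06]
[0, 0.0253, -0.0368, -0.0002, -0.0, 0.0, -0.06]
[0, 0.0255, -0.0367, -0.0002, -0.0, 0.0, -0.06]
```

>>> servo_tool(
  targets=[0,0.025,-0.037,0,0,0,-0.06,0,0.025,-0.037,0,0,0,-0.06,0,0.025,-0.037,0,0,0,-0.06,0,0.025,-0.037,0,0,0,-0.06,0,0.025,-0.037,0,0,0,-0.06],
)

```text
clock: 4.4
tcp_pos: [605.4, -25.4, 119.9]
orientation: [180.0, 0.1, -13.6]
ft_force: [0.1, -0.4, -2.4]
gripper_width: 47.7
gripper_force: 62.6
```

>>> servo_tool(
  targets=[0,0,0,0,0,0,0,0,0,0,0,0,0,0],
)

```text
clock: 4.65
tcp_pos: [604.0, -26.6, 119.6]
orientation: [180.0, 0.1, -13.6]
ft_force: [-0.7, 0.5, -2.8]
gripper_width: 47.5
gripper_force: 62.8
```

Run:
```python
from h import *
import cv2
s=state();print(s['tcp_pos'],s['orientation'],s['ft_force'])
a=grab_frame('side')[150:280,350:480];b=grab_frame('top')[100:200,320:460]
cv2.imwrite('pics/f1.png',cv2.convertScaleAbs(cv2.resize(a,None,fx=4.5,fy=4.5,interpolation=cv2.INTER_CUBIC),alpha=1.4))
```

```text
[604.02022933 -26.59323289 119.58943503] [ 1.79974441e+02  1.31067264e-01 -1.35838609e+01] [-0.67093738  0.51155592 -2.75570526]
```

View pics/f1.png

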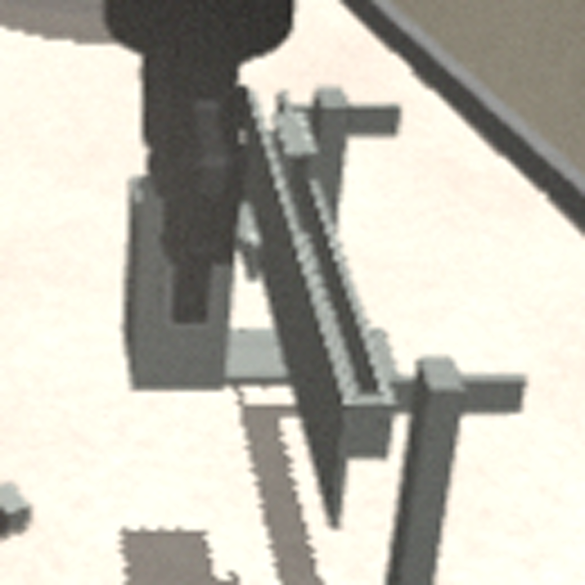

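>>> servo_tool(
  targets=[0,0.003,0,0,0,0,0,0,0.003,0,0,0,0,0,0,0.002,0,0,0,0,0,0,0.0,0,0,0,0,0],
)

```text
clock: 5.25
tcp_pos: [612.9, -28.7, 120.4]
orientation: [-180.0, -0.0, -13.6]
ft_force: [0.8, -0.1, -2.4]
gripper_width: 47.3
gripper_force: 62.8
```

Run:
```python
from h import *
print(ray('side',(350+290/4.5,150+155/4.5),161), ray('side',(350+343/4.5,150+403/4.5),150),ray('side',(350+390/4.5,150+403/4.5),150))
s=state();print(s['tcp_pos'],s['ft_force'],s['ft_torque'])
```

```text
[667.2   6.9 161. ] [ 619.1 -158.1  150. ] [ 635.9 -162.4  150. ]
[612.92060865 -28.72568218 120.37764842] [ 0.81900061 -0.1431523  -2.43124107] [-0.0341885  -0.00492644  0.00547683]
```

>>> servo_tool(
  targets=[0,0.001,0,0,0,0,0,0,0.001,0,0,0,0,0,0,0,0,0,0,0,0],
)

```text
clock: 5.62
tcp_pos: [614.8, -29.0, 120.3]
orientation: [-180.0, -0.0, -13.6]
ft_force: [-0.1, -0.1, -2.3]
gripper_width: 47.1
gripper_force: 62.8
```

>>> servo_tool(
  targets=[0,0.001,0,0,0,0,0,0,0.001,0,0,0,0,0,0,0,0,0,0,0,0],
)

```text
clock: 6.0
tcp_pos: [616.7, -29.5, 120.3]
orientation: [-180.0, -0.0, -13.6]
ft_force: [0.6, 0.3, -2.4]
gripper_width: 47.6
gripper_force: 62.8
```

>>> servo_tool(
  targets=[0,0.001,0,0,0,0,0,0,0,0,0,0,0,0],
)

```text
clock: 6.25
tcp_pos: [617.7, -29.7, 120.3]
orientation: [-180.0, -0.0, -13.6]
ft_force: [0.4, 0.4, -2.0]
gripper_width: 47.0
gripper_force: 62.8
```

>>> servo_tool(
  targets=[0,0.001,0,0,0,0,0,0,0,0,0,0,0,0],
)

```text
clock: 6.5
tcp_pos: [618.7, -30.0, 120.3]
orientation: [-180.0, -0.0, -13.6]
ft_force: [-0.1, -0.2, -1.6]
gripper_width: 46.9
gripper_force: 62.8
```

>>> servo_tool(
  targets=[0,0.001,0,0,0,0,0,0,0,0,0,0,0,0],
)

```text
clock: 6.75
tcp_pos: [619.6, -30.2, 120.3]
orientation: [180.0, -0.0, -13.6]
ft_force: [1.1, -0.1, -1.8]
gripper_width: 47.3
gripper_force: 62.8
```

>>> servo_tool(
  targets=[0,0.0007,0,0,0,0,0,0,0,0,0,0,0,0],
)

```text
clock: 7.0
tcp_pos: [620.1, -30.3, 120.3]
orientation: [180.0, 0.0, -13.6]
ft_force: [-0.5, 0.9, -1.8]
gripper_width: 47.2
gripper_force: 62.8
```

>>> servo_tool(
  targets=[0,0.0007,0,0,0,0,0,0,0,0,0,0,0,0],
)

```text
clock: 7.25
tcp_pos: [620.1, -30.3, 120.2]
orientation: [180.0, 0.2, -13.6]
ft_force: [-4.8, 0.8, 0.1]
gripper_width: 47.5
gripper_force: 63.0
```

>>> servo_tool(
  targets=[0,0.0007,0,0,0,0,0,0,0,0,0,0,0,0],
)

```text
clock: 7.5
tcp_pos: [620.0, -30.3, 120.1]
orientation: [180.0, 0.3, -13.6]
ft_force: [-7.3, 0.6, 1.8]
gripper_width: 47.3
gripper_force: 63.1
```

>>> servo_tool(
  targets=[0,-0.003,0,0,0,0,0,0,-0.003,0,0,0,0,0,0,0,0,-0.01,0,0,0,0,0,0,-0.01,0,0,0,0,0,0,-0.004,0,0,0],
)

```text
clock: 8.12
tcp_pos: [616.8, -29.5, 146.2]
orientation: [-180.0, -0.2, -13.6]
ft_force: [-0.4, -0.5, -3.0]
gripper_width: 47.6
gripper_force: 62.9
```

>>> servo_tool(
  targets=[0,0.005,0,0,0,0,0,0,0.005,0,0,0,0,0,0,0.004,0,0,0,0,0,0,0,0,0,0,0,0,0,0,0,0,0,0,0],
)

```text
clock: 8.75
tcp_pos: [629.3, -32.5, 144.0]
orientation: [180.0, 0.0, -13.6]
ft_force: [-0.4, 0.3, -2.9]
gripper_width: 47.4
gripper_force: 62.9
```

Run:
```python
from h import *
plan([629.3,-32.5,130],-13.6,2,0)
```

```text
tcp [629.3 -32.5 144. ] [ 1.800e+02  4.000e-02 -1.361e+01] F [-0.4  0.3 -2.9] 8.75
[0, 0.0, -0.0, 0.007, 0.0, 0.0, -0.001]
[0, 0.0, -0.0, 0.007, 0.0, 0.0, -0.001]
```

>>> servo_tool(
  targets=[0,0,0,0.004,0,0,0,0,0,0,0.004,0,0,0,0,0,0,0.001,0,0,0,0,0,0,0.001,0,0,0],
)

```text
clock: 9.25
tcp_pos: [629.4, -32.6, 134.2]
orientation: [-180.0, 0.0, -13.6]
ft_force: [-0.1, -0.4, -2.5]
gripper_width: 47.8
gripper_force: 62.9
```

>>> servo_tool(
  targets=[0,0,0,0.001,0,0,0,0,0,0,0.001,0,0,0],
)

```text
clock: 9.5
tcp_pos: [629.5, -32.6, 132.4]
orientation: [-180.0, -0.0, -13.6]
ft_force: [-0.9, 0.5, -2.1]
gripper_width: 47.4
gripper_force: 62.9
```

>>> servo_tool(
  targets=[0,0,0,0.001,0,0,0,0,0,0,0.0005,0,0,0],
)

```text
clock: 9.75
tcp_pos: [629.4, -32.6, 130.8]
orientation: [-180.0, 0.0, -13.6]
ft_force: [-0.6, 0.2, -2.8]
gripper_width: 47.3
gripper_force: 62.9
```

>>> servo_tool(
  targets=[0,0,0,0.001,0,0,0,0,0,0,0.001,0,0,0],
)

```text
clock: 10.0
tcp_pos: [629.4, -32.6, 128.8]
orientation: [-180.0, 0.0, -13.6]
ft_force: [0.1, 0.1, -2.7]
gripper_width: 47.2
gripper_force: 62.9
```

>>> servo_tool(
  targets=[0,0,0,0.0015,0,0,0,0,0,0,0.0015,0,0,0,0,0,0,0.001,0,0,0],
)

```text
clock: 10.38
tcp_pos: [629.3, -32.6, 124.7]
orientation: [-180.0, 0.0, -13.6]
ft_force: [0.9, 0.0, -3.1]
gripper_width: 47.7
gripper_force: 62.9
```

>>> servo_tool(
  targets=[0,0,0,0.0015,0,0,0,0,0,0,0.0015,0,0,0,0,0,0,0,0,0,0],
)

```text
clock: 10.75
tcp_pos: [629.2, -32.5, 121.6]
orientation: [180.0, 0.0, -13.6]
ft_force: [0.2, -0.6, -2.9]
gripper_width: 47.2
gripper_force: 62.9
```

>>> servo_tool(
  targets=[0,0,0,0.0015,0,0,0,0,0,0,0.0015,0,0,0,0,0,0,0,0,0,0],
)

```text
clock: 11.12
tcp_pos: [629.3, -32.5, 118.6]
orientation: [-180.0, 0.0, -13.6]
ft_force: [0.0, -0.5, -1.8]
gripper_width: 47.3
gripper_force: 62.9
```

>>> servo_tool(
  targets=[0,0,0,0.0008,0,0,0,0,0,0,0,0,0,0],
)

```text
clock: 11.38
tcp_pos: [629.4, -32.6, 118.0]
orientation: [180.0, 0.0, -13.6]
ft_force: [-0.1, -0.0, -3.5]
gripper_width: 47.0
gripper_force: 62.9
```

>>> servo_tool(
  targets=[0,0,0,0.0008,0,0,0,0,0,0,0,0,0,0],
)

```text
clock: 11.62
tcp_pos: [629.4, -32.6, 117.1]
orientation: [180.0, 0.0, -13.6]
ft_force: [0.4, 0.8, -2.4]
gripper_width: 47.3
gripper_force: 62.9
```

>>> servo_tool(
  targets=[0,0,0,0.0006,0,0,0,0,0,0,0,0,0,0],
)

```text
clock: 11.88
tcp_pos: [629.5, -32.5, 116.8]
orientation: [-180.0, -0.0, -13.6]
ft_force: [-0.2, -0.3, -2.0]
gripper_width: 47.4
gripper_force: 63.0
```

>>> servo_tool(
  targets=[0,0,0,0.0005,0,0,0,0,0,0,0,0,0,0],
)

```text
clock: 12.12
tcp_pos: [629.6, -32.6, 116.8]
orientation: [180.0, -0.0, -13.6]
ft_force: [-1.1, 0.1, 1.5]
gripper_width: 47.6
gripper_force: 63.0
```

>>> servo_tool(
  targets=[0,0,0,0.0005,0,0,0,0,0,0,0,0,0,0],
)

```text
clock: 12.38
tcp_pos: [629.6, -32.6, 116.7]
orientation: [180.0, -0.0, -13.6]
ft_force: [-4.1, 0.9, 5.5]
gripper_width: 47.7
gripper_force: 63.3
```

>>> servo_tool(
  targets=[0,0,0,-0.0008,0,0,0,0,0,0,0,0,0,0,0,0,-0.003,0,0,0,0,0,0,-0.003,0,0,0,0,0,0,-0.003,0,0,0,0],
)

```text
clock: 13.0
tcp_pos: [632.1, -24.1, 116.7]
orientation: [180.0, -0.1, -13.6]
ft_force: [-1.2, -3.0, 2.6]
gripper_width: 47.3
gripper_force: 63.3
```

>>> servo_tool(
  targets=[0,0,-0.004,0,0,0,0,0,0,-0.004,0,0,0,0,0,0,-0.004,0,0,0,0,0,0,0,0,0,0,0],
)

```text
clock: 13.5
tcp_pos: [634.7, -11.5, 116.7]
orientation: [-180.0, -0.0, -13.6]
ft_force: [-0.3, -0.7, 4.3]
gripper_width: 47.4
gripper_force: 63.3
```

>>> servo_tool(
  targets=[0,0,-0.003,-0.0004,0,0,0,0,0,-0.004,0,0,0,0,0,0,-0.004,0,0,0,0,0,0,-0.004,0,0,0,0,0,0,0,0,0,0,0],
)

```text
clock: 14.12
tcp_pos: [637.9, 3.2, 116.7]
orientation: [-179.9, 0.0, -13.6]
ft_force: [0.1, -0.8, 2.5]
gripper_width: 47.8
gripper_force: 63.4
```

>>> servo_tool(
  targets=[0,0,-0.004,0,0,0,0,0,0,-0.004,0,0,0,0,0,0,-0.003,0,0,0,0,0,0,-0.001,0,0,0,0,0,0,0,0,0,0,0],
)

```text
clock: 14.75
tcp_pos: [640.7, 14.4, 116.8]
orientation: [-180.0, 0.0, -13.6]
ft_force: [-0.9, -2.3, 1.6]
gripper_width: 47.3
gripper_force: 63.4
```

>>> servo_tool(
  targets=[0,0,-0.0015,0,0,0,0,0,0,-0.0015,0,0,0,0,0,0,-0.0015,0,0,0,0,0,0,-0.0015,0,0,0,0],
)

```text
clock: 15.25
tcp_pos: [642.1, 20.0, 116.7]
orientation: [-180.0, 0.0, -13.6]
ft_force: [-0.8, -4.1, 2.1]
gripper_width: 47.4
gripper_force: 63.4
```

>>> servo_tool(
  targets=[0,0,-0.001,0,0,0,0,0,0,-0.001,0,0,0,0,0,0,-0.001,0,0,0,0],
)

```text
clock: 15.62
tcp_pos: [642.8, 22.9, 116.8]
orientation: [-180.0, 0.0, -13.6]
ft_force: [-0.9, -3.2, 1.8]
gripper_width: 47.4
gripper_force: 63.4
```

>>> servo_tool(
  targets=[0,0,-0.001,0,0,0,0,0,0,-0.001,0,0,0,0],
)

```text
clock: 15.88
tcp_pos: [643.2, 24.9, 116.8]
orientation: [-180.0, 0.0, -13.6]
ft_force: [-2.0, -3.0, 0.7]
gripper_width: 47.3
gripper_force: 63.4
```

>>> servo_tool(
  targets=[0,0,-0.001,0,0,0,0,0,0,-0.001,0,0,0,0],
)

```text
clock: 16.12
tcp_pos: [643.7, 26.8, 116.7]
orientation: [-180.0, 0.0, -13.6]
ft_force: [-0.4, -2.5, 0.6]
gripper_width: 47.0
gripper_force: 63.4
```

>>> servo_tool(
  targets=[0,0,-0.001,0,0,0,0,0,0,0,0,0,0,0],
)

```text
clock: 16.38
tcp_pos: [644.0, 27.9, 116.8]
orientation: [-180.0, 0.0, -13.6]
ft_force: [0.5, -1.2, 1.1]
gripper_width: 47.7
gripper_force: 63.4
```

>>> servo_tool(
  targets=[0,0,-0.001,0,0,0,0,0,0,0,0,0,0,0],
)

```text
clock: 16.62
tcp_pos: [644.2, 28.8, 116.8]
orientation: [-180.0, 0.0, -13.6]
ft_force: [-1.2, -2.0, 1.0]
gripper_width: 47.6
gripper_force: 63.4
```

>>> servo_tool(
  targets=[0,0,-0.001,0,0,0,0,0,0,0,0,0,0,0],
)

```text
clock: 16.88
tcp_pos: [644.4, 29.7, 116.8]
orientation: [-180.0, 0.0, -13.6]
ft_force: [0.1, -2.3, 1.3]
gripper_width: 47.1
gripper_force: 63.4
```

>>> servo_tool(
  targets=[0,0,-0.0008,0,0,0,0,0,0,0,0,0,0,0],
)

```text
clock: 17.12
tcp_pos: [644.6, 30.5, 116.8]
orientation: [-180.0, 0.0, -13.6]
ft_force: [-0.1, -2.0, 1.6]
gripper_width: 47.4
gripper_force: 63.4
```

>>> servo_tool(
  targets=[0,0,-0.0008,0,0,0,0,0,0,0,0,0,0,0],
)

```text
clock: 17.38
tcp_pos: [644.8, 31.3, 116.7]
orientation: [-180.0, 0.0, -13.6]
ft_force: [0.4, -1.1, 0.5]
gripper_width: 47.4
gripper_force: 63.4
```

>>> servo_tool(
  targets=[0,0,-0.0008,0,0,0,0,0,0,0,0,0,0,0],
)

```text
clock: 17.62
tcp_pos: [645.0, 32.1, 116.8]
orientation: [-180.0, 0.0, -13.6]
ft_force: [-0.5, -1.6, 0.8]
gripper_width: 47.2
gripper_force: 63.4
```

>>> servo_tool(
  targets=[0,0,-0.0008,0,0,0,0,0,0,0,0,0,0,0],
)

```text
clock: 17.88
tcp_pos: [645.2, 32.9, 116.7]
orientation: [-180.0, 0.0, -13.6]
ft_force: [-1.0, -2.0, 1.5]
gripper_width: 47.6
gripper_force: 63.4
```

>>> servo_tool(
  targets=[0,0,-0.0008,0,0,0,0,0,0,0,0,0,0,0],
)

```text
clock: 18.12
tcp_pos: [645.4, 33.6, 116.8]
orientation: [-180.0, 0.0, -13.6]
ft_force: [-1.1, -1.3, -0.2]
gripper_width: 47.3
gripper_force: 63.3
```

>>> servo_tool(
  targets=[0,0,-0.0008,0,0,0,0,0,0,0,0,0,0,0],
)

```text
clock: 18.38
tcp_pos: [645.4, 33.8, 116.8]
orientation: [180.0, 0.0, -13.6]
ft_force: [-0.9, -3.2, 0.7]
gripper_width: 47.6
gripper_force: 63.2
```

Run:
```python
from h import *
import cv2
s=state();print(s['tcp_pos'],s['ft_force'])
a=grab_frame('side')[150:250,370:470]
cv2.imwrite('pics/s1.png',cv2.convertScaleAbs(cv2.resize(a,None,fx=6,fy=6,interpolation=cv2.INTER_CUBIC),alpha=1.4))
```

```text
[645.4351748   33.83511447 116.75806726] [-0.8902939  -3.18974376  0.7170896 ]
```

View pics/s1.png

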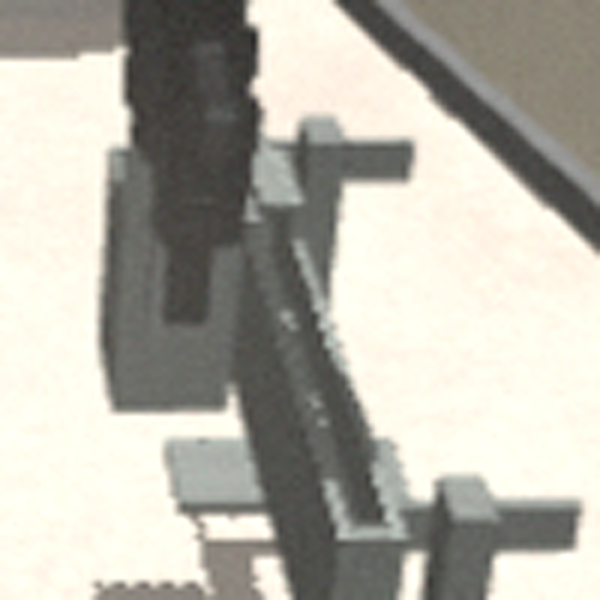

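The holder hangs upright with its hook (crop ≈(255,205)) at the strap's front edge; the last step stalled, so this is probably the stop. One more light push to confirm.

>>> servo_tool(
  targets=[0,0,-0.0008,0,0,0,0,0,0,0,0,0,0,0],
)

```text
clock: 18.68
tcp_pos: [645.5, 33.9, 116.8]
orientation: [179.9, 0.0, -13.6]
ft_force: [-3.2, -7.0, 1.7]
gripper_width: 47.3
gripper_force: 63.3
```

>>> servo_tool(
  targets=[0,0,0.0012,0,0,0,0,0,0,0,0,0,0,0],
)

```text
clock: 18.92
tcp_pos: [645.4, 33.9, 116.8]
orientation: [180.0, 0.0, -13.6]
ft_force: [-1.4, -2.7, 0.6]
gripper_width: 47.2
gripper_force: 63.1
```

>>> servo_tool(
  targets=[0.65,0,0,0,0,0,0,0.7,0,0,0,0,0,0,0.8,0,0,0,0,0,0,0.8,0,0,0,0,0,0,0.8,0,0,0,0,0,0],
)

```text
clock: 19.55
tcp_pos: [645.5, 34.0, 116.8]
orientation: [-180.0, 0.0, -13.6]
ft_force: [0.1, 0.1, -0.6]
gripper_width: 68.1
gripper_force: 0.0
```

Run:
```python
from h import *
import cv2
s=state();print(s['tcp_pos'],s['ft_force'])
a=grab_frame('side')[150:250,370:470]
cv2.imwrite('pics/s2.png',cv2.convertScaleAbs(cv2.resize(a,None,fx=6,fy=6,interpolation=cv2.INTER_CUBIC),alpha=1.4))
```

```text
[645.50031413  34.00404414 116.81911092] [ 0.055729    0.12704565 -0.6197537 ]
```

View pics/s2.png

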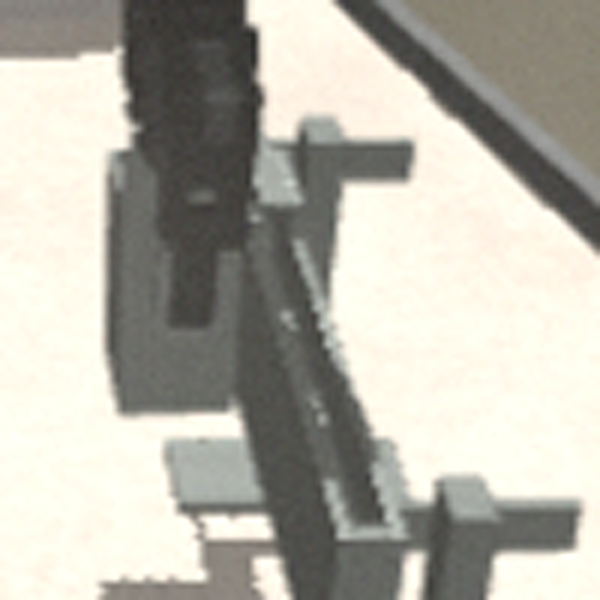

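Released: it hangs on the lip, its underside swung back by about 1 mm. Withdrawing straight up.

>>> servo_tool(
  targets=[0.8,0,0,-0.01,0,0,0,0.8,0,0,-0.02,0,0,0,0.8,0,0,-0.03,0,0,0,0.8,0,0,-0.04,0,0,0,0.8,0,0,-0.04,0,0,0],
)

```text
clock: 20.23
tcp_pos: [645.7, 33.9, 260.1]
orientation: [-180.0, -0.1, -13.6]
ft_force: [0.3, 0.4, 0.2]
gripper_width: 68.1
gripper_force: 0.0
```

>>> servo_tool(
  targets=[0.8,-0.04,0,0,0,0,0,0.8,-0.04,0,0,0,0,0,0.8,0,0,0,0,0,0,0.8,0,0,0,0,0,0,0.8,0,0,0,0,0,0],
)

```text
clock: 20.85
tcp_pos: [568.8, 52.4, 257.6]
orientation: [-180.0, -0.1, -13.6]
ft_force: [0.1, 0.7, -0.7]
gripper_width: 68.4
gripper_force: 0.0
```

Run:
```python
from h import *
import cv2
a=grab_frame('side')[140:250,350:470]
cv2.imwrite('pics/s3.png',cv2.convertScaleAbs(cv2.resize(a,None,fx=5,fy=5,interpolation=cv2.INTER_CUBIC),alpha=1.4))
```

```text
(no output)
```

View pics/s3.png

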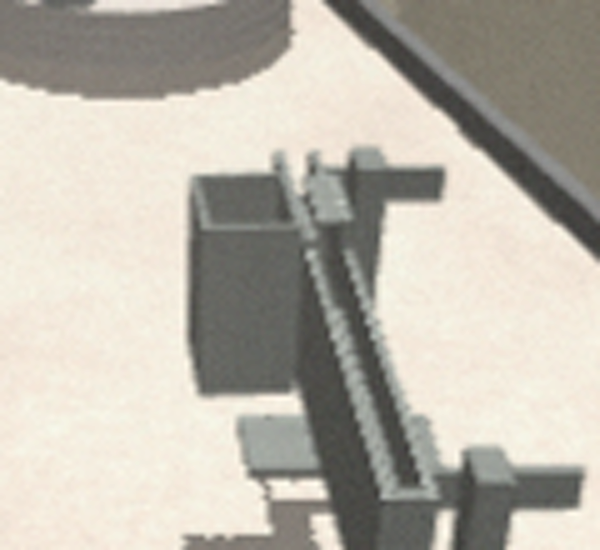

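The holder hangs upright on the lip (box crop x 190–300), with its hook under the strap at about (320,205).

```bash
python3 -c "
from bench import *
print(close_job())"
```

```text
the job is handed in; nothing more can be done
None
```

The job is handed in at about 21 s: the holder hangs seated on the lip, slid under the strap until it stalled against the end stop, and is released with the arm clear. The highest force reading while touching the rail was about 8 N, and I kept clear of the jars and lighter but did not check them in a final picture.

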